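Clamp the battery with its hold-down bar

ROBOT

A 6-joint arm with a two-finger parallel gripper is mounted at the origin on the work surface. World frame = base frame: x ahead of the robot, y to its left, z up, the work surface at z = 0. Lengths are in m, angles in degrees, forces in N, time in s.
With the tool pointing down it reaches from about 0.325 to 0.85 m from the base axis. Payload 15.5 kg.
Tool frame: the origin (TCP) lies at the very end of the fingers, on their centre line; the grasp point (between the pads) lies arm.grip_depth behind it (arm.grip_depth is the distance from the TCP to the grasp point, in m); z points along the fingers, y is the direction in which the jaws open and shut (so a half turn about z gives the same grasp; the last joint's range is limited). The gripper opens to 91 mm and grips with 3 to 60 N. Pads are 32 mm wide; open, the fingers measure 118 mm over their backs; the gripper's body (76 mm by 178 mm) begins 60 mm behind the grasp point.
Start: joints at [68.554, 28.281, 77.091, -0, 74.628, -5.472], TCP at [0.172, 0.601, 0.214] pointing down, gripper open.
Joint ranges: [-166.48, 166.48], [-47.26, 123.95], [12.59, 153.08], [-70.14, 250.14], [6.76, 159.57], [-176.63, 176.63]. Speed limits (degrees/s): [108.29, 108.29, 147.25, 172.46, 172.46, 172.46].

INTERFACE

Orientations are given as a 3x3 rotation matrix whose columns are the frame's x, y, z axes.
In Python, from rig import arm gives the robot as it stands. Calls block until the motion is done:
- arm.move_to(position, orientation): joint-space move of the TCP to a pose.
- arm.move_l(position, orientation=None, feed=0.15): straight line of the TCP; orientation=None keeps the orientation; feed is the mean speed in m/s.
- arm.move_joints(angles): joint-space move.
- arm.grip(opening): finger opening in m; the grip force is fixed at half the most; returns when the fingers have stopped.
- arm.sleep(seconds).
- arm.solve_ik(position, orientation): joint angles nearest the present ones, or None.
- arm.snapshot(name): name is "scene" or "top" or "wrist"; returns the picture (400x640x3 uint8, red, green, blue); there is no depth.
- arm.get_calibration(name): a dict with "intrinsics" (3x3 intrinsics, pixels), "k1" (the pictures are not rectified: a ray, as slopes to the right and down, at radius r is drawn at 1 + k1 r^2 times it, then the intrinsics apply), "cam_to_world" (4x4, takes a point from camera to world coordinates). Camera axes: x right, y down, z forward; pixel columns grow to the right and rows downward; lengths in m; the calibration is good to about 2 mm. A picture is of the moment at which its call begins: read the wrist's pose just before it. get_calibration takes no time and is no camera call; for the wrist camera it gives the pose at the moment of the call.
A pose or a line that the arm cannot do raises arm.Unreachable and nothing moves.
- arm.sign_off(): hands the job in, once; it reports no verdict.
Readings, each from a call of its own:
- arm.current_t(): time.
- arm.current_joint_positions(): joint angles.
- arm.current_dq(): joint speeds.
- arm.current_tau(): joint torques, N m.
- arm.current_ee_pos(): TCP position.
- arm.current_tool_rot(): TCP orientation.
- arm.current_force(): force on the tool from outside, world axes, zero at the start.
- arm.current_torque(): the same for the moment, N m.
- arm.current_width(): finger opening in m.
Only numpy, scipy, OpenCV 4.12 (cv2) and the standard library are available. Lean on these libraries where they do the work, as an engineer would, in place of code of your own. Each camera call takes 0.05 s, during which the arm holds its last target. There are 200 camera calls.

TASK

The battery on the bench is sitting in its tray but not yet clamped. With your fingers shut, push the swung-out hold-down bar across the battery until it is fully home round the stud under the wing nut; then spin the wing nut clockwise with strokes of a fingertip against its wings until it is tight down and will turn no further. Only push: do not grip or straddle the bar or the nut, keep off the two battery terminals, and leave everything else on the bench where it is.

Things in the scene. Friction and masses are not known exactly. Their poses are not given: they have to be found in the camera images.
- battery: Heavy battery fixed in a low steel tray: black case and lid, lid 234 (its x) by 144 mm (its y), lid top 184 mm above the bench. Origin: centre of the underside, on the bench; z up; +y is the wing-nut side, -y the pivot side (hex nut). Upright 10 mm studs at x=0, y=+86 and -86 mm, tops 221 mm above the bench.
- terminals: The battery's two bare lead posts, 18 mm thick (26 mm at the foot) and 19 mm high on the lid, at x=-92 and x=+92 mm, y=-49 mm in the battery's frame (pivot side). Not to be touched. Origin: centre of the lid top; axes as the battery's.
- bar_end (a point): Bare steel angle-iron hold-down bar lying on the lid, 210 mm long. Point on the top edge of its upright leg (4 mm thick, 30 mm high, along the whole bar), mid-thickness, abreast of the slot, 214.5 mm above the bench. y along the bar: the free end is 18 mm on at +y, the pivot 172 mm back at -y. Flat leg: from here 46 mm to +x, 4 mm thick, its top 26 mm lower, with the slot in its +x edge.
- hold_bar (a joint): Angle of the bar about its pivot (the battery's -y stud), rad: 0 = fully home, bar along the battery's y, slot round the +y stud (hard stop); positive = swung out to the battery's -x (anticlockwise from above), at most 0.62. Push the outer (-x) face of its upright leg near the free end; about 1 N moves it and it stays where left.
- nut (a point): Steel wing nut on the battery's +y stud: this point is on the stud axis, 205.5 mm above the bench when tight; x axis along its two wings. 50 mm across; hub 20 mm thick; wings 4.5 mm thick, from 7 mm below to 10 mm above this point. With the bar home, its upright leg's inner face is 28 mm from the stud axis on the battery's -x side: no finger fits between.
- wing_nut (a joint): How far the wing nut is backed off, rad: 0 = tight down on the bar (hard stop); positive = anticlockwise from above. It starts 7 to 11 rad up; a clockwise turn takes off 6.28 and lowers it 1.5 mm. About 1 N on a wing turns it; it stays where it is left.
- terminal_cap: Bystander: black plastic cap, 26 mm thick, 20 mm high, lying loose on the battery lid on its +x half. Origin at its underside.
- tape_roll: Bystander: grey roll of tape lying flat, 100 mm across, 48 mm high. Origin at its underside.
- spray_can: Bystander: blue and white spray can, 52 mm thick, 150 mm tall. Origin at its underside.
- wrench: Bystander: steel wrench lying on the bench, 170 mm long.
- screwdriver: Bystander: screwdriver lying on the bench.
- meter: Bystander: orange hand-held meter lying on its back, 72 by 145 by 42 mm.
- mug: Bystander: white mug, 82 mm across, 95 mm high.

How it is judged:
By the outcome, as a careful person would: the job done as asked, in the order asked, and still so for the second after the job is handed in, with the robot touching nothing.
It also fails if it takes over 72 s, if anything falls off the work surface, if the arm or the gripper's body presses on something with over 40 N, if the wrist force passes 120 N, or if a joint passes its speed limit or range.

## Working session

There is one attempt and no reset: what is moved stays moved. The work goes in short steps, each a Python script; the robot and the scene stay as the last script left them, time stands still between calls to the robot, and variables do not carry over. Pictures are saved under pics/ and viewed, about 8 in all and at most 12, crops included, and the job is handed in when it is done.

```bash
ls; mkdir -p pics; python3 - <<'E'
from rig import arm
import cv2
for n in("top","scene"):
    cv2.imwrite(f"pics/{n}0.png",arm.snapshot(n)[:,:,::-1])
    c=arm.get_calibration(n);print(n,c["intrinsics"],c["k1"],c["cam_to_world"])
print(arm.grip_depth,arm.current_t(),arm.current_tool_rot(),arm.current_width())
E
```

```text
pics
top [[468.42398351   0.         326.01892614]
 [  0.         468.42398351 204.06006114]
 [  0.           0.           1.        ]] 0.025915183651129214 [[ 0.10220833 -0.97306394  0.20663986  0.43662955]
 [-0.99475256 -0.09902561  0.02571503  0.01555693]
 [-0.00455973 -0.20818382 -0.97807909  1.14570667]
 [ 0.          0.          0.          1.        ]]
scene [[377.57586318   0.         322.24587122]
 [  0.         377.57586318 200.99905673]
 [  0.           0.           1.        ]] -0.06142264900395737 [[-0.21086038  0.5938126  -0.77648212  1.37663114]
 [ 0.97743992  0.11815884 -0.17507055  0.19511203]
 [-0.01221087 -0.79588007 -0.60533116  0.7324373 ]
 [ 0.          0.          0.          1.        ]]
0.0188 0.1 [[-9.61388523e-01  2.75194429e-01 -3.67595011e-04]
 [ 2.75194664e-01  9.61387993e-01 -1.01151677e-03]
 [ 7.50376515e-05 -1.07362079e-03 -9.99999421e-01]] 0.09148987030060178
```

View pics/top0.png

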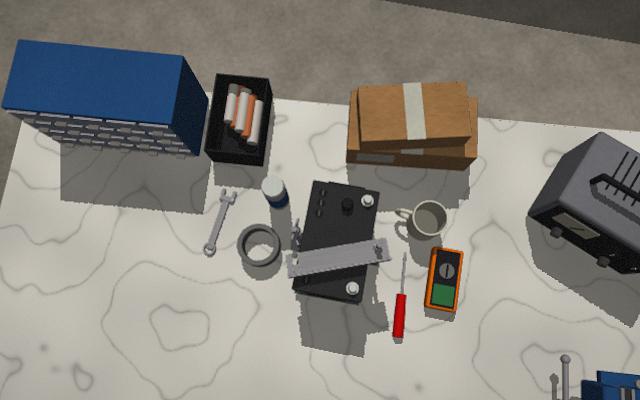

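View pics/scene0.png

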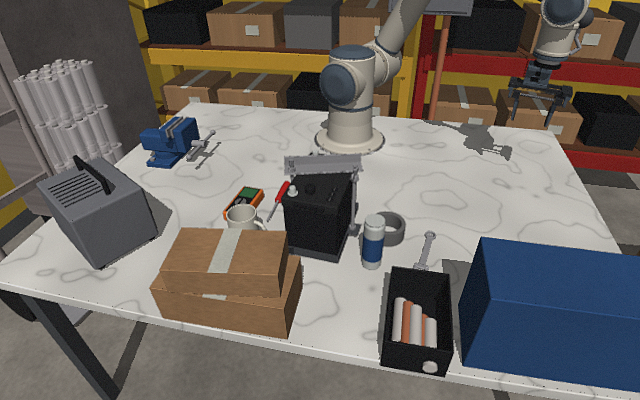

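The top view shows the battery around px (337,242). Its terminals are at about (367,200) and (352,288), with the wing nut at about (297,235). The bar is swung towards the robot, with its free end at about (290,265). The pivot side faces world -y. I'll enlarge this area to measure it.

```bash
cat > h.py <<'E'
import numpy as np, cv2
from rig import arm
def cal(n):
    c=arm.get_calibration(n);return c["intrinsics"],c["k1"],c["cam_to_world"]
def proj(P,c):
    K,k,T=c;p=(np.atleast_2d(P)-T[:3,3])@T[:3,:3];s=p[:,:2]/p[:,2:]
    s=s*(1+k*(s**2).sum(1,keepdims=True));return s@K[:2,:2].T+K[:2,2]
def unproj(uv,z,c):
    K,k,T=c;d=cv2.undistortPoints(np.array([[uv]],float),K,np.array([k,0,0,0,0.]))[0,0]
    r=T[:3,:3]@[d[0],d[1],1];return T[:3,3]+r*(z-T[2,3])/r[2]
def down(a): # tool z down, jaw (y) axis at heading a (rad)
    y=np.array([np.cos(a),np.sin(a),0]);z=np.array([0,0,-1.]);return np.c_[np.cross(y,z),y,z]
E
python3 - <<'E'
import cv2
i=cv2.imread("pics/top0.png")[175:310,278:400];cv2.imwrite("pics/crop.png",cv2.resize(i,None,fx=4.4,fy=4.4,interpolation=cv2.INTER_CUBIC))
E
```

```text
(no output)
```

View pics/crop.png

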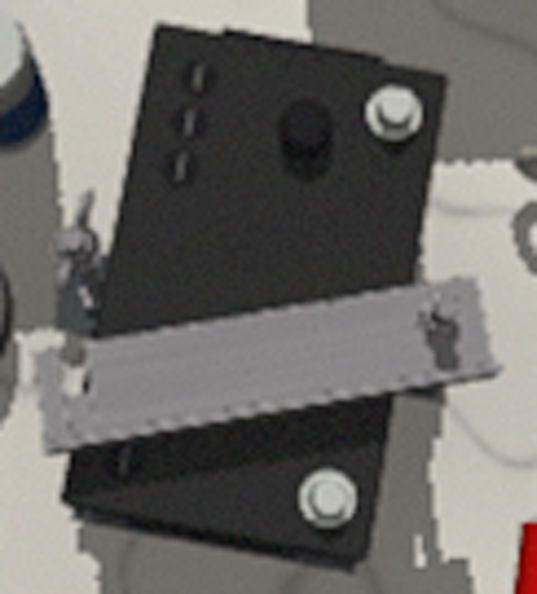

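The crop shows the lid corners at (158,27), (445,75), (357,562) and (66,497), and the terminal tops at (396,108) and (327,497). The nut is at about (76,242), with a wing tip at about (86,200). The top edge of the bar's upright leg runs from (45,447) to (495,372). I'll fit the pose from these points.

```bash
python3 - <<'E'
from h import *
from scipy.optimize import least_squares
c=cal("top");f=lambda p:(np.array(p,float)+.5)/4.4-.5+[278,175]
B=np.array([[117,72,184],[117,-72,184],[-117,-72,184],[-117,72,184],[92,-49,203],[-92,-49,203]])/1e3
px=f([(158,27),(445,75),(357,562),(66,497),(396,108),(327,497)])
def W(q,P):
    P=np.atleast_2d(P);C,S=np.cos(q[2]),np.sin(q[2]);return np.c_[q[0]+C*P[:,0]-S*P[:,1],q[1]+S*P[:,0]+C*P[:,1],P[:,2]]
r=least_squares(lambda q:(proj(W(q,B),c)-px).ravel(),[.4,0,0]);q=r.x
print(q,np.degrees(q[2]),r.fun.reshape(-1,2).round(2))
np.save("q.npy",q)
bk=lambda uv,z:(W([0,0,-q[2]],unproj(f(uv),z,c)-[q[0],q[1],0])[0]*1e3).round(1)
print("nut",bk((76,242),.216),bk((68,240),.221),"wings",bk((86,198),.216),bk((85,292),.216),bk((66,262),.216))
a,b=bk((45,447),.2145),bk((495,372),.2145);print(a,b,np.linalg.norm(a-b),"ang",np.arctan2(-(a-b)[0],(a-b)[1]))
i=cv2.resize(cv2.imread("pics/scene0.png")[130:280,270:400],None,fx=4,fy=4,interpolation=cv2.INTER_CUBIC);cv2.imwrite("pics/s2.png",i)
# overlay predicted points
print("studs px crop",((proj(W(q,[[0,.086,.221],[0,-.086,.221]]),c)-[278,175]+.5)*4.4).round())
print("world stud",W(q,[[0,.086,.2],[0,-.086,.2]]))
# same fit check in scene
print("scene", proj(W(q,np.r_[B,[[0,.086,.221]]]),cal("scene")).round(1))
E
```

```text
[ 0.56828181  0.01273327 -0.08853653] -5.072769687276882 [[-0.61 -1.79]
 [ 1.1  -0.26]
 [ 1.74  0.46]
 [-2.36  1.38]
 [ 0.19 -0.38]
 [-0.05  0.25]]
nut [ -1.2  84.3 216. ] [ -1.6  87.5 221. ] wings [ 19.7  83.9 216. ] [-22.8  75.6 216. ] [-11.   86.9 216. ]
[-94.2  79.2 214.5] [ -23.1 -112.8  214.5] 204.74181302313409 ang 0.3546547614257425
studs px crop [[ 73. 238.]
 [447. 309.]]
world stud [[ 0.57588601  0.09839642  0.2       ]
 [ 0.56067761 -0.07292989  0.2       ]]
scene [[336.3 207.5]
 [279.4 197.2]
 [310.2 151.1]
 [358.5 158.1]
 [291.4 186.6]
 [314.8 150.6]
 [354.3 169.2]]
```

View pics/s2.png

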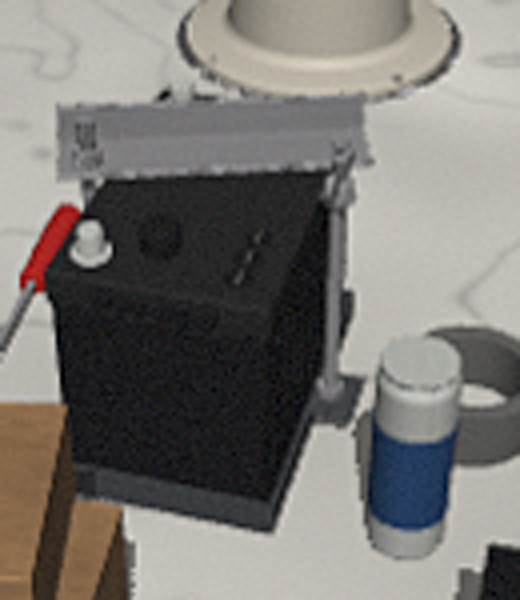

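The scene crop shows the stud and nut at about (343,160), the terminal at (90,240), and the can and tape standing below lid height. That's consistent with the fit to within a few mm. The bar angle is about 0.36 rad. Next I'll shut the fingers and take a close look with the wrist camera.

```bash
python3 - <<'E'
from h import *
p=arm.current_ee_pos();arm.move_l([p[0],p[1],.38],feed=.25);arm.grip(0)
arm.move_to([.50,.08,.40],down(0))
c=cal("wrist");im=arm.snapshot("wrist");cv2.imwrite("pics/w1.png",im[:,:,::-1])
np.savez("w1.npz",K=c[0],k=c[1],T=c[2])
q=np.load("q.npy");C,S=np.cos(q[2]),np.sin(q[2])
P=[(0,.086,.221),(0,-.086,.221),(.092,-.049,.203),(-.092,-.049,.203),(.117,.072,.184),(-.117,.072,.184)]
W=[(q[0]+C*x-S*y,q[1]+S*x+C*y,z) for x,y,z in P];print(proj(W,c).round(1))
print(arm.current_t(),arm.current_joint_positions(),c[2],arm.current_width(),arm.current_force())
E
```

```text
[[381.9 166.7]
 [363.  289.6]
 [429.2 264.5]
 [299.2 254.1]
 [459.7 179.7]
 [287.9 164.3]]
4.5333 [2.40364349e+00 1.07339491e+01 7.52009455e+01 8.82425897e-03
 9.40710696e+01 2.32901647e+00] [[ 9.99999325e-01  9.08393388e-04  7.24682953e-04  4.98706251e-01]
 [ 1.07755817e-03 -9.58328134e-01 -2.85667686e-01  1.61008313e-01]
 [ 4.34985425e-04  2.85668274e-01 -9.58328466e-01  5.70893776e-01]
 [ 0.00000000e+00  0.00000000e+00  0.00000000e+00  1.00000000e+00]] 0.00043383038375675566 [ 0.51492843 -0.02658362 -0.05571088]
```

View pics/w1.png

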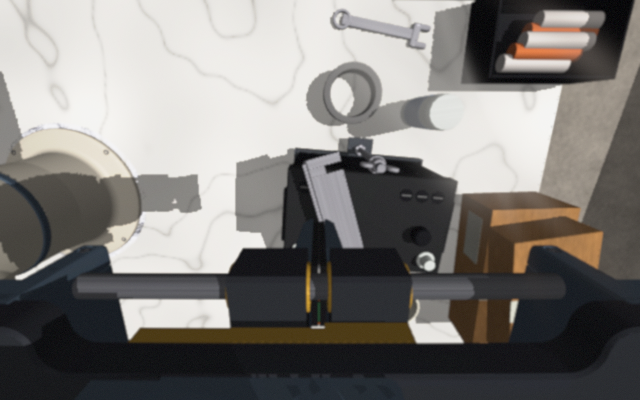

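The wrist view shows the nut at about (378,163), the bar's free end at about (322,160) and a terminal at about (427,260). I'll enlarge the nut region.

```bash
python3 - <<'E'
import cv2
i=cv2.imread("pics/w1.png")[135:275,280:465];cv2.imwrite("pics/w1c.png",cv2.resize(i,None,fx=4.2,fy=4.2,interpolation=cv2.INTER_CUBIC))
E
```

```text
(no output)
```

View pics/w1c.png

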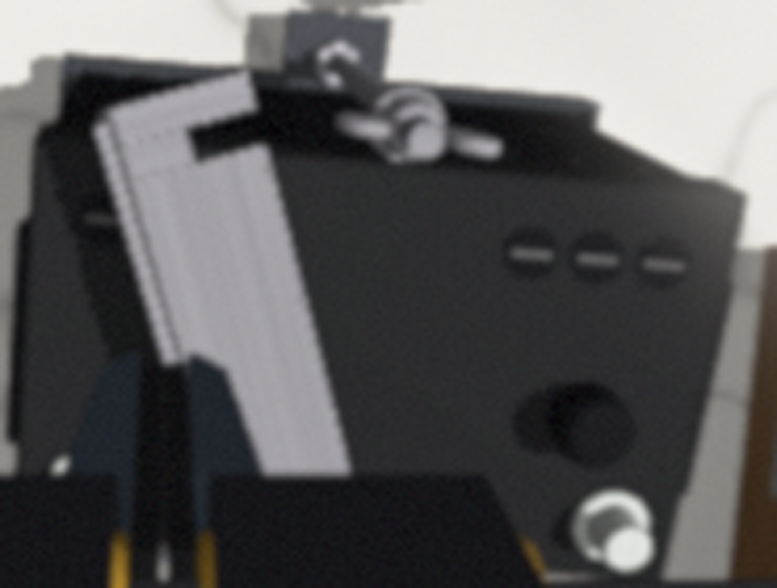

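The crop shows the stud top at (428,135) and the wing tips at (343,122) and (500,147). The terminal top is at (630,548). The lid edge corners are at (745,195) and (45,130). The top edge of the bar's leg ends at (97,122).

```bash
python3 - <<'E'
from h import *
from scipy.optimize import least_squares
d=np.load("w1.npz");cw=(d["K"],float(d["k"]),d["T"]);ct=cal("top");cs=cal("scene")
fw=lambda p:(np.array(p,float)+.5)/4.2-.5+[280,135]
ft=lambda p:(np.array(p,float)+.5)/4.4-.5+[278,175]
fs=lambda p:(np.array(p,float)+.5)/4-.5+[270,130]
def W(q,P):
    P=np.atleast_2d(P)/1e3;C,S=np.cos(q[2]),np.sin(q[2]);return np.c_[q[0]+C*P[:,0]-S*P[:,1],q[1]+S*P[:,0]+C*P[:,1],P[:,2]]
S1=(0,86,221);T1=(92,-49,203);T2=(-92,-49,203)
G=[(cw,fw,[(S1,(428,135)),(T1,(630,548))]),(ct,ft,[(S1,(70,240)),(T1,(396,108)),(T2,(327,497))]),(cs,fs,[(S1,(344,150)),(T1,(90,226))])]
def res(q):
    return np.concatenate([(proj(W(q,[a for a,_ in L]),c)-f([b for _,b in L])).ravel()/c[0][0,0] for c,f,L in G])
r=least_squares(res,np.load("q.npy"));q=r.x;print(q,np.degrees(q[2]));
for c,f,L in G: print((proj(W(q,[a for a,_ in L]),c)-f([b for _,b in L])).round(2).tolist())
np.save("q.npy",q);st=W(q,[S1])[0];print("stud",st)
print("wrist stud",unproj(fw((428,135)),.221,cw),"top stud",unproj(ft((70,240)),.221,ct))
l,rr=unproj(fw((343,122)),.215,cw),unproj(fw((500,147)),.215,cw);v=rr-l
print(l,rr,np.linalg.norm(v),"wing world",np.degrees(np.arctan2(v[1],v[0])),"mid",(l+rr)/2)
pv=W(q,[(0,-86,0)])[0];e=unproj(fw((97,122)),.2145,cw)-pv
print("bar end r",np.linalg.norm(e[:2]),"angle",np.arctan2(e[1],e[0])-q[2]-np.pi/2-np.arctan2(32,190))
E
```

```text
[ 0.56795486  0.01266941 -0.08433613] -4.832104194683526
[[-0.16, -0.06], [-0.48, -0.81]]
[[0.44, -0.31], [0.04, -0.35], [0.18, 0.36]]
[[-1.31, 1.95], [-0.61, 0.52]]
stud [0.57519917 0.09836375 0.221     ]
wrist stud [0.57539222 0.09829408 0.221     ] top stud [0.57448015 0.09915777 0.221     ]
[0.55157743 0.10102262 0.215     ] [0.59815728 0.09368527 0.215     ] 0.04715421293637457 wing world -8.95177834238164 mid [0.57486735 0.09735394 0.215     ]
bar end r 0.19187329015965068 angle 0.35399565066914185
```

The pose is consistent across the views. The stud is at (0.5752, 0.0984), the bar angle is 0.355 rad, and the wings point about -9° in world. Now I'll push the bar home along an arc about the pivot.

```bash
cat >> h.py <<'E'
q=np.load("q.npy")
def R2(a): return np.array([[np.cos(a),-np.sin(a)],[np.sin(a),np.cos(a)]])
piv=q[:2]+R2(q[2])@[0,-.086]; stud=q[:2]+R2(q[2])@[0,.086]
def barpose(th,L=.165,off=.048,z=.199):
    a=q[2]+th; return np.r_[piv+R2(a)@[-off,L],z], down(a+np.pi/2)
E
python3 - <<'E'
from h import *
p,o=barpose(.47);arm.move_to(p+[0,0,.1],o);arm.move_l(p,feed=.2)
f0=arm.current_force();print(f0,arm.current_t())
th=.47;step=.03
while th>-.06:
    th-=step if th>.05 else .006
    p,o=barpose(th);arm.move_l(p,o,feed=.06)
    f=arm.current_force()-f0;n=f[:2]@R2(q[2]+th)[:,0]
    print(round(th,3),round(n,2),f.round(1),(arm.current_ee_pos()-p).round(4)[:2])
    if abs(n)>12: break
print(arm.current_t())
E
```

```text
[-0.33087162 -0.47361783 -0.87017101] 6.9917
0.44 0.97 [0.9 0.3 1.4] [0.0008 0.0001]
0.41 0.01 [-0.2  0.5  0.7] [ 0.0002 -0.    ]
0.38 0.09 [-0.   0.4  0.5] [-0. -0.]
0.35 0.6 [ 0.6 -0.1  0.8] [-0.0001 -0.0001]
0.32 1.43 [1.2 1.2 0.9] [-0. -0.]
0.29 0.27 [ 0.4 -0.5  0.3] [-0.     -0.0001]
0.26 1.01 [ 0.8  1.1 -0.5] [-0.     -0.0001]
0.23 0.86 [0.8 0.4 1.2] [-0.     -0.0001]
0.2 0.41 [0.3 0.8 0.8] [-0. -0.]
0.17 -0.17 [-0.3  1.2  1.2] [-0.0001 -0.    ]
0.14 1.13 [1.1 1.3 0.6] [-0.     -0.0001]
0.11 1.18 [ 1.2 -0.3  0.7] [ 0. -0.]
0.08 -0.12 [-0.1  0.2  0.1] [-0. -0.]
0.05 -0.14 [-0.1  1.5  0.4] [-0. -0.]
0.044 -0.32 [-0.3  0.1  1.4] [-0.0001 -0.    ]
0.038 -0.07 [-0.1 -0.1 -0.3] [-0.  0.]
0.032 0.1 [0.1 0.2 0.1] [0.0001 0.    ]
0.026 0.21 [0.2 0.3 1. ] [0.0001 0.    ]
0.02 0.42 [0.5 0.8 0.5] [0.0001 0.    ]
0.014 0.49 [0.5 0.2 0.9] [0.0001 0.    ]
0.008 0.47 [0.5 0.8 0.4] [0.0001 0.    ]
0.002 -3.72 [-3.8 -0.7  3.3] [-0.0005 -0.    ]
-0.004 -10.74 [-10.8  -0.3   7.5] [-0.0014 -0.0001]
-0.01 -16.34 [-16.6  -1.7  11.5] [-0.0024 -0.0002]
12.9917
```

The bar met its hard stop at about 0.00 rad, with the force rising to 16 N. I'll back off and look.

```bash
python3 - <<'E'
from h import *
p,o=barpose(.0,off=.075);arm.move_l(p,feed=.1);arm.move_l(p+[0,0,.12],feed=.25)
arm.move_to([.53,.06,.36],down(0))
c=cal("wrist");im=arm.snapshot("wrist")[:,:,::-1]
s=proj([[*stud,.221]],c)[0];print(s,arm.current_t());x,y=(s-[80,50]).astype(int);print(x,y)
cv2.imwrite("pics/w2.png",cv2.resize(im[y:y+120,x:x+150],None,fx=5,fy=5,interpolation=cv2.INTER_CUBIC))
np.savez("w2.npz",K=c[0],k=c[1],T=c[2],xy=[x,y])
E
```

```text
[362.51985914 154.18621538] 15.425
282 104
```

View pics/w2.png

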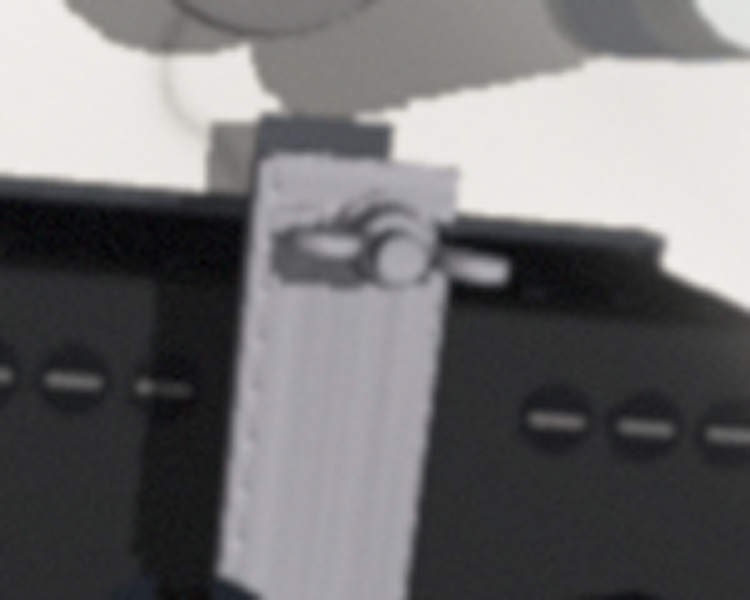

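The bar is fully home, with the slot round the stud. The wings are unmoved, with tips at (295,240) and (510,272) and the stud at (402,257), about where predicted. Now the first stroke on the nut, with the finger co-rotating behind the +x wing.

```bash
cat >> h.py <<'E'
D=np.pi/180
def nutpose(deg,rad=.028,off=.01825,z=.202):
    a=q[2]+deg*D; return np.r_[stud+R2(a)@[rad,off],z], down(a)
def stroke(start,end,step,thr=9):
    p,o=nutpose(start,z=.252);arm.move_to(p,o);p,o=nutpose(start);arm.move_l(p,feed=.12)
    f0=arm.current_force();a=start;hit=False;log=[]
    while a>end+1e-6 and not hit:
        a=max(a-step,end);p,o=nutpose(a);arm.move_l(p,o,feed=.035)
        f=arm.current_force()-f0;t=f[:2]@R2(q[2]+a*D)[:,1];log.append((a,round(t,1)));hit=t>thr
    print(log,"hit" if hit else "","fz",f[2].round(1),"t",arm.current_t())
    return a,hit
def leave(a,up=.06):
    p,o=nutpose(a+6);arm.move_l(p,o,feed=.035);arm.move_l(p+[0,0,up],feed=.2)
E
python3 - <<'E'
from h import *
j=arm.current_joint_positions()
for d in (75,10,-120):
    print(d,arm.solve_ik(*nutpose(d)))
a,h=stroke(10,-120,13);leave(a)
p,o=nutpose(75,z=.252);arm.move_to(p,o)
c=cal("wrist");im=arm.snapshot("wrist")[:,:,::-1];s=proj([[*stud,.221]],c)[0];print(s)
i2=arm.snapshot("top")[:,:,::-1]
a1=cv2.resize(im,(720,450)); cv2.imwrite("pics/w3.png",a1);print(arm.current_t())
E
```

```text
75 [ 7.11417145e+00  2.55237172e+01  8.41612921e+01 -2.54444375e-14
  7.03149908e+01 -6.30537244e+01]
10 [ 5.61906186e+00  2.79569025e+01  7.97262113e+01 -2.54444375e-14
  7.23168862e+01  4.51166054e-01]
-120 [ 5.34240469e-01  2.51627483e+01  8.48089706e+01 -2.54444375e-14
  7.00282811e+01  1.25366345e+02]
[(-3, np.float64(-0.4)), (-16, np.float64(-0.1)), (-29, np.float64(0.4)), (-42, np.float64(-0.1)), (-55, np.float64(0.2)), (-68, np.float64(0.8)), (-81, np.float64(0.9)), (-94, np.float64(0.3)), (-107, np.float64(0.2)), (-120, np.float64(1.0))]  fz 0.4 t 20.3667
[282.88927089 249.69316927]
23.9667
```

View pics/w3.png

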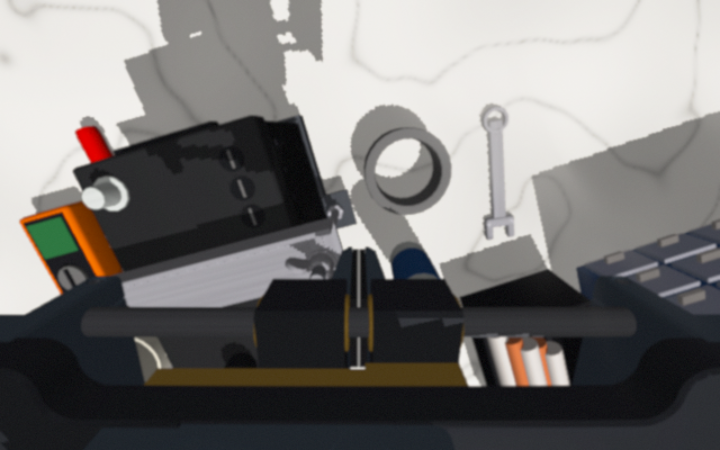

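At this pose, the nut shows near (318,262) beside the shut fingers at (358,255), with a wing towards (295,243). I'll check its angle in a crop against the expected 60°.

```bash
python3 - <<'E'
from h import *
c=cal("wrist");im=arm.snapshot("wrist")[:,:,::-1]
x,y=225,195
i=cv2.resize(im[y:y+80,x:x+115],None,fx=6.5,fy=6.5,interpolation=cv2.INTER_CUBIC)
for d in (40,60,80):
    for s in (1,-1):
        w=np.r_[stud+s*.025*R2(q[2])@[np.cos(d*D),np.sin(d*D)],.217];u=(proj([w],c)[0]-[x,y]+.5)*6.5
        print(d,s,u.round());cv2.circle(i,tuple(int(v) for v in u),4,{40:(255,0,0),60:(0,255,0),80:(0,0,255)}[d],1)
cv2.imwrite("pics/w4.png",i)
E
```

```text
40 1 [556. 451.]
40 -1 [204. 232.]
60 1 [586. 393.]
60 -1 [178. 293.]
80 1 [592. 327.]
80 -1 [176. 360.]
```

View pics/w4.png

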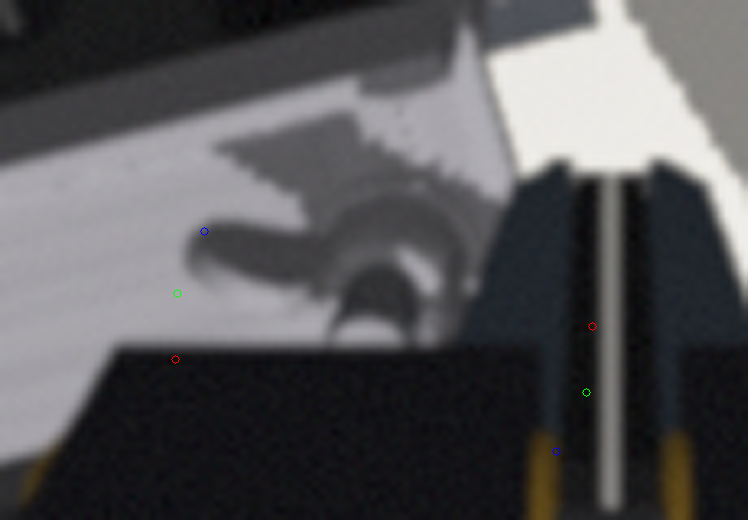

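The nut turned to about 43–48°, so it coasted a little past the commanded 60° and the finger still fits behind the wing. I'll carry on: one coarse stroke, which is still safely above tight, then fine strokes with a force stop.

```bash
python3 - <<'E'
from h import *
a,h=stroke(72,-120,13);leave(a,.05)
if not h:
    a,h=stroke(72,-120,7);leave(a,.05)
print(a,h,arm.current_t())
E
```

```text
[(59, np.float64(1.0)), (46, np.float64(1.5)), (33, np.float64(0.1)), (20, np.float64(0.1)), (7, np.float64(-0.7)), (-6, np.float64(0.1)), (-19, np.float64(0.3)), (-32, np.float64(0.3)), (-45, np.float64(-0.5)), (-58, np.float64(0.2)), (-71, np.float64(0.2)), (-84, np.float64(1.0)), (-97, np.float64(-0.8)), (-110, np.float64(-0.3)), (-120, np.float64(-1.1))]  fz 0.2 t 30.4083
[(65, np.float64(0.5)), (58, np.float64(0.5)), (51, np.float64(0.2)), (44, np.float64(0.7)), (37, np.float64(0.4)), (30, np.float64(1.2)), (23, np.float64(0.4)), (16, np.float64(-0.2)), (9, np.float64(0.5)), (2, np.float64(1.3)), (-5, np.float64(0.2)), (-12, np.float64(0.6)), (-19, np.float64(1.2)), (-26, np.float64(0.0)), (-33, np.float64(0.3)), (-40, np.float64(1.0)), (-47, np.float64(0.2)), (-54, np.float64(0.6)), (-61, np.float64(0.9)), (-68, np.float64(1.4)), (-75, np.float64(0.2)), (-82, np.float64(0.3)), (-89, np.float64(1.3)), (-96, np.float64(-0.4)), (-103, np.float64(-0.1)), (-110, np.float64(0.6)), (-117, np.float64(0.3)), (-120, np.float64(0.2))]  fz 0.0 t 42.0583
-120 False 42.7167
```

```bash
python3 - <<'E'
from h import *
a,h=stroke(72,-120,8)
if h:
    p,o=nutpose(a-4);arm.move_l(p,o,feed=.035);print("extra",arm.current_force())
leave(a,.05);print(a,h,arm.current_t())
c=cal("wrist");im=arm.snapshot("wrist")[:,:,::-1];s=proj([[*stud,.221]],c)[0];print(s)
cv2.imwrite("pics/w5.png",im);np.savez("w5.npz",K=c[0],k=c[1],T=c[2])
E
```

```text
[(64, np.float64(1.0)), (56, np.float64(1.1)), (48, np.float64(0.6)), (40, np.float64(0.8)), (32, np.float64(0.7)), (24, np.float64(0.5)), (16, np.float64(1.6)), (8, np.float64(-0.0)), (0, np.float64(4.5)), (-8, np.float64(20.0))] hit fz -1.2 t 48.95
extra [ 2.42082059 28.43795384 -0.74952698]
-8 True 49.925
[282.567204   247.32215102]
```

The force rose to 28 N at about 0°, after roughly 9.4 rad of turning, which is inside the expected 7–11. I'll move clear and check by picture.

```bash
python3 - <<'E'
from h import *
p=arm.current_ee_pos();arm.move_l([p[0],p[1],.34],feed=.25)
arm.move_to([.53,.06,.36],down(0))
c=cal("wrist");im=arm.snapshot("wrist")[:,:,::-1]
x,y=282,104
i=cv2.resize(im[y:y+120,x:x+150],None,fx=5,fy=5,interpolation=cv2.INTER_CUBIC)
for d in (0,-6):
    for s in (1,-1):
        u=(proj([np.r_[stud+s*.025*R2(q[2])@[np.cos(d*D),np.sin(d*D)],.2155]],c)[0]-[x,y]+.5)*5;cv2.circle(i,tuple(int(v) for v in u),3,(0,255,0) if d else (255,0,0),1)
t=cv2.resize(arm.snapshot("top")[150:320,190:480,::-1],(750,440))
cv2.imwrite("pics/w6.png",i);cv2.imwrite("pics/t6.png",t);print(arm.current_t(),arm.current_force())
E
```

```text
51.0417 [0.67728197 0.50762581 0.77405912]
```

View pics/w6.png

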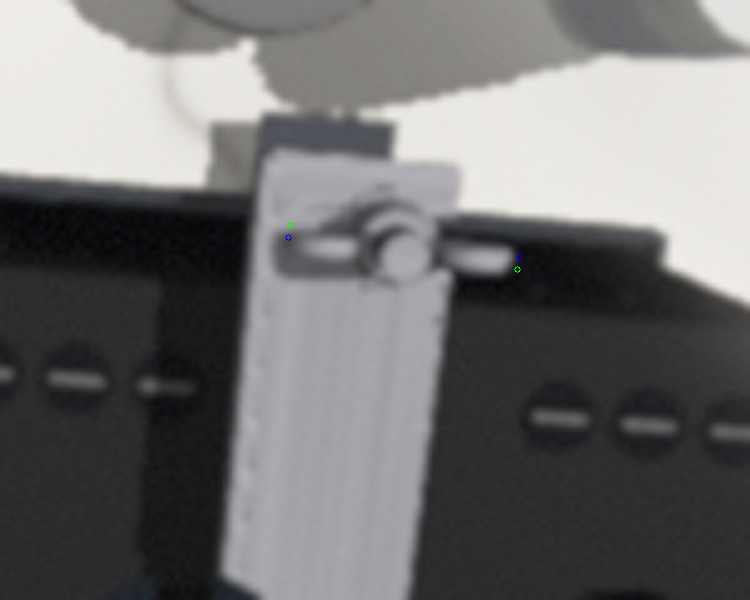

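The bar is home and the wings lie at about 0 to 2° (tips at (292,243) and (513,262)). That matches the angle where the nut stopped, and the fingers are clear. Handing in.

```bash
python3 - <<'E'
from rig import arm
arm.sign_off();print(arm.current_t())
E
```

```text
the job is handed in; nothing more can be done
the job is handed in; nothing more can be done
```

View pics/t6.png

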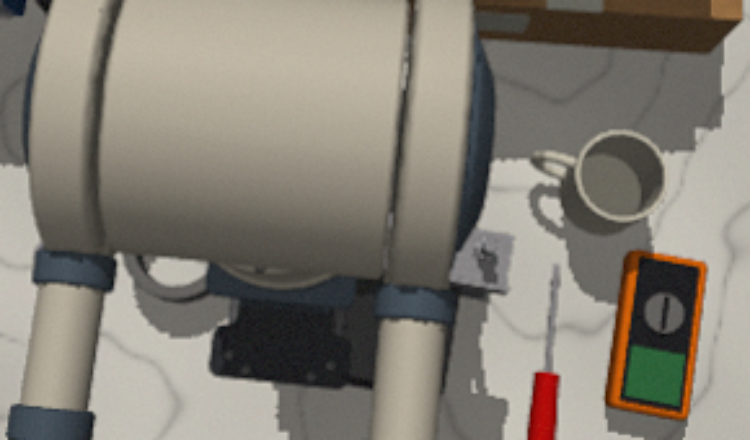

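The battery is clamped and the job is handed in at about 51 s of the 72 s allowed. With shut fingers I pushed the bar from about 0.35 rad to its hard stop. Then I turned the wing nut clockwise with four strokes of the fingertip against its wings.

- **Bar:** it stopped at about 0.00 rad with the force rising to 16 N. The later wrist pictures show the slot round the stud.
- **Nut:** after about 9.4 rad of turning (7–11 expected) it stopped dead, with the force rising to about 28 N. The last picture shows the wings at 0–2°, where the finger met the stop.
- **Weaker points:** the turning forces were within the noise, so I judged the strokes in between by geometry. After the first stroke the nut had gone about 15° further than commanded, probably coasting. I did not push it again after backing off.
- **Bystanders:** the last top view was mostly hidden by the arm. It shows the mug, screwdriver and meter, which look undisturbed. The terminals, cap, tape roll, can and wrench were not checked in a final picture; the planned paths stayed clear of them.

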